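# Pepper mill back on the lazy susan

### The arm

A 6-joint arm with a two-finger parallel gripper is mounted at the origin on a cart in front of the work surface, level with it; the furniture and walls round the work are solid. World frame = base frame: x ahead of the robot, y to its left, z up, the work surface at z = 0. Lengths are in mm, angles in rad, forces in N, time in s.
With the tool pointing down it reaches from about 300 to 825 mm from the base axis. Payload 5.4 kg.
Tool frame: the origin (TCP) lies midway between the tips of the shut fingers; the grasp point (between the pads) lies 19 mm behind it; z points along the fingers, y is the line along which they close (so a half turn about z gives the same grasp; the last joint's range is limited). The gripper opens to 92 mm and grips with 3 to 60 N. Pads are 20 mm wide; open, the fingers measure 128 mm over their backs; the gripper's body (75 mm by 189 mm) begins 69 mm behind the grasp point.
Start: joints at [-0.21, 0.158, 1.597, -0, 1.386, -0.21], TCP at [574.984, -0.018, 214.601] pointing down, gripper open.
Joint ranges: [-2.91, 2.91], [-0.94, 2.29], [0.18, 2.7], [-1.29, 4.43], [0.17, 2.64], [-3, 3]. Speed limits (rad/s): [2.57, 2.57, 3.14, 3.14, 3.14, 3.14].

### API

Orientations are given as a unit quaternion [x, y, z, w].
In Python, from rig import * gives the robot as it stands.
- The arm moves only by the tool play_rows, never from a script. Its arguments are lists of equal length, an entry for each row: "hand": the opening, from 0 (shut) to 1 (fully open); "translation": the shift along the tool's x, y, z in mm, a list of three; "roll": the turn about the tool's z in degrees. In form: {"hand": [hand, ...], "translation": [[tx, ty, tz], ...], "roll": [roll, ...]}. A call has 1 to 20 rows; each row shifts and turns the commanded pose from where the row before left it, along the tool's axes as they then stand; what a row does not reach is not made up. A row lasts 1/12 s, in which the tool goes at most 41.7 mm and 7.16 degrees, less where a joint would pass 70% of its speed; a pose out of reach is approached as far as the arm can. A call is refused whole if a number of a shift passes 41.7 or a number of a turn 7.16, either way. A call with a gripper value outside its range is refused whole. The fingers move at their own pace and stop on an object; "squeeze" is the grip in N (left out, the last holds). Time passes only in rows, so rows that do not move let the fingers close. It gives the time, the measured TCP pose, the force, the opening and the grip force at its end, in the units of the state.
- get_state(): the state, without advancing time (a new reading comes with each control period).
- get_image(name): name is "scene" or "side" or "wrist"; returns the picture (480x640x3 uint8, red, green, blue); there is no depth.
- camera_model(name): a dict with "vfov" (degrees; the focal length in pixels is half the picture's height over the tangent of half this angle, whatever the lens; pixels are square), "cx", "cy" (the principal point, pixels), "dist" ([k1, k2, p1, p2, k3] as OpenCV has them; the pictures are not rectified), "rvec" (rotation vector, rad) and "tvec" (3), from world to camera coordinates, as OpenCV has them; the wrist camera has in their place "hand_eye" (4x4, takes a point from camera to tool coordinates, whose origin is the TCP and whose axes are the flange's). Camera axes: x right, y down, z forward; pixel columns grow to the right and rows downward; lengths in mm; the calibration is good to about 2 mm. A picture is of the moment at which its call begins: read the wrist's pose just before it. camera_model takes no time and is no camera call.
- job_done(): hands the job in; it is judged then, once.
The state is a dict: "time": time; "qpos": joint angles; "qvel": joint speeds; "tau": joint torques, N m; "tcp_pos": TCP position; "ee_rot": TCP orientation; "ft_force": force on the tool from outside, world axes, zero at the start; "torque": the same for the moment, N m; "width": finger opening in mm; "grasp_force": force on a finger pad.
Only numpy, scipy, OpenCV 4.12 (cv2) and the standard library are available. Lean on these libraries where they do the work, as an engineer would, in place of code of your own. Each camera call takes 0.05 s, during which the arm holds its last target. There are 200 camera calls.

### The job

Put the wooden pepper mill back on the lazy susan: stand it upright inside the larger, empty dark ring, on the opposite side from the two spice jars. The top turns very freely, so set the mill down gently, do not drop it, and leave the lazy susan facing the way it does now.

Things in the scene. Friction and masses are not known exactly. Their poses are not given: they have to be found in the camera images.
- pepper_mill: Pepper mill of turned brown wood, upright on the counter, one rigid round piece, 160 mm tall, 0.18 kg. Foot 58 mm wide; round head 50 mm wide, 116 to 149 mm up (grip at 132 mm), small knob on top. Origin: centre of the underside, z up; its yaw means nothing. In the same row, 90 mm or more away between centres, stand a candlestick and a corked bottle of like height (165 mm); their order varies.
- mill_place (a point): Centre of the larger of three inlaid dark metal rings (84 mm wide, flush, empty) on the wooden top of the lazy susan, 30 mm above the counter, 70 mm from its axis; x outward, z up. The top is 240 mm wide, with a brass stud 22 mm wide, 10 mm high in the middle. The smaller rings, 120 degrees to either side and 82 mm from the axis, hold loose spice jars 44 mm wide, 96 mm tall.
- turntable (a joint): Angle of the lazy susan's top on its foot, rad, about the vertical, anticlockwise from above positive; 0 at the start. Runs on a free bearing without stop or spring within a turn: about 0.1 N sideways at the place already turns it. Tall shelves flank the counter: right of y = -0.27 m beyond x = 0.45 m, and left of y = 0.42 m short of x = 0.37 m.

How it is judged (in metres and radians):
At the end, for the whole second after the job is handed in: The pepper mill stands upright (within 0.15 rad) and at rest on the lazy susan, its foot within 6 mm of the top's face and its centre within 15 mm of the centre of the large dark ring; the top is at rest and within 0.2 rad (11 degrees) of its angle at the start (horizontal distance between pepper_mill and mill_place below 0.015 m and z of pepper_mill in the frame of mill_place between -0.006 and 0.006 m and value of joint turntable between -0.2 and 0.2 rad and angle between pepper_mill's own z axis and vertical below 0.15 rad and linear speed of pepper_mill below 0.02 m/s and velocity of joint turntable between -0.05 and 0.05 rad/s); the robot touches nothing.
It fails at once if the lazy susan is turned by more than 0.2 rad (11 degrees) (value of joint turntable above 0.2 rad or value of joint turntable below -0.2 rad).
It fails at once if the pepper mill is dropped: within 30 mm above its place it moves faster than 0.6 m/s (horizontal distance between pepper_mill and mill_place below 0.05 m and z of pepper_mill in the frame of mill_place below 0.03 m and linear speed of pepper_mill above 0.6 m/s).
It also fails if it takes over 37 s, if anything falls off the work surface, if the arm or the gripper's body presses on something with over 40 N, if the wrist force passes 120 N, or if a joint passes its speed limit or range.

## Working session

There is one attempt and no reset: what is moved stays moved. The work goes in short steps, Python scripts to look and compute and a tool call to move; the robot and the scene stay as the last step left them, time stands still between calls to the robot, and variables do not carry over. Pictures are saved under pics/ and viewed, at most 10 in all, crops included, and the job is handed in when it is done.

Besides the shell and the picture viewer there is one more tool, called by a JSON object that holds its "name" and its "arguments". play_rows: Moves the arm, as the interface text tells. Its arguments: {"type":"object","properties":{"hand":{"type":"array","items":{"type":"number"}},"translation":{"type":"array","items":{"type":"array","items":{"type":"number"}}},"roll":{"type":"array","items":{"type":"number"}},"squeeze":{"type":"number"}},"required":["hand","translation","roll"]}

```bash
mkdir -p pics; cat > h.py <<'E'
from rig import *
import numpy as np, cv2
from scipy.spatial.transform import Rotation as R
def cam(n, st=None):
    m=camera_model(n); f=240/np.tan(np.radians(m["vfov"]/2))
    K=np.array([[f,0,m["cx"]],[0,f,m["cy"]],[0,0,1]]); d=np.array(m["dist"],float)
    if "rvec" in m:
        Rc=R.from_rotvec(np.ravel(m["rvec"])).as_matrix(); t=np.ravel(m["tvec"])
        return K,d,Rc,t
    H=np.array(m["hand_eye"]); T=np.eye(4); T[:3,:3]=R.from_quat(st["ee_rot"]).as_matrix(); T[:3,3]=st["tcp_pos"]
    W=np.linalg.inv(T@H); return K,d,W[:3,:3],W[:3,3]
def ray(c,uv):
    K,d,Rc,t=c; p=cv2.undistortPoints(np.array([[uv]],float),K,d)[0,0]
    o=-Rc.T@t; v=Rc.T@np.array([p[0],p[1],1]); return o,v/np.linalg.norm(v)
def onplane(c,uv,z):
    o,v=ray(c,uv); return o+v*(z-o[2])/v[2]
def proj(c,P):
    K,d,Rc,t=c; return cv2.projectPoints(np.array(P,float).reshape(-1,1,3),cv2.Rodrigues(Rc)[0],t,K,d)[0][:,0]
def meet(c1,u1,c2,u2):
    o1,v1=ray(c1,u1);o2,v2=ray(c2,u2)
    s=np.linalg.lstsq(np.c_[v1,-v2],o2-o1,rcond=None)[0]
    a,b=o1+s[0]*v1,o2+s[1]*v2; return (a+b)/2,np.linalg.norm(a-b)
E
python3 - <<'E'
from h import *
st=get_state(); print(st)
for n in ("scene","side","wrist"):
    im=get_image(n); cv2.imwrite(f"pics/{n}0.png",im[:,:,::-1]); m=camera_model(n); print(n,m)
E
```

```text
{'time': 0.0, 'qpos': array([-2.10126707e-01,  1.59068978e-01,  1.59821385e+00,  1.90777847e-05,
        1.38617950e+00, -2.10055420e-01]), 'qvel': array([ 0.00085923, -0.00228505,  0.00108729, -0.00040329,  0.00025896,
       -0.00053672]), 'tau': array([ 4.79022274e-04, -3.85570908e+01, -3.22103977e+01,  7.00944406e-02,
        3.78346047e-02, -1.56143192e-04]), 'tcp_pos': array([5.74384442e+02, 1.00959162e-01, 2.13616927e+02]), 'ee_rot': array([ 7.07132920e-01,  7.07080024e-01, -5.00770754e-04, -7.89451199e-04]), 'ft_force': array([ 0.21204019, -0.61327511, -0.10449322]), 'torque': array([-0.02665305, -0.0049502 , -0.01019701]), 'grasp_force': 0.0, 'width': 92.05349605870667}
scene {'vfov': 50.58439581361871, 'cx': 317.4160546056798, 'cy': 243.2919886410617, 'dist': array([-0.14289177,  0.        ,  0.        ,  0.        ,  0.        ]), 'rvec': array([ 2.05858904, -0.88577454,  0.44144251]), 'tvec': array([-279.97682309,  289.66814884,  578.48117676])}
side {'vfov': 51.361537423554296, 'cx': 316.55110906914933, 'cy': 242.32986050804004, 'dist': array([-0.12317779,  0.        ,  0.        ,  0.        ,  0.        ]), 'rvec': array([ 2.00554985, -0.42836978,  0.28107694]), 'tvec': array([-444.47195006,  187.83427868,  624.78390802])}
wrist {'vfov': 62.89986936177898, 'cx': 323.46715486743426, 'cy': 236.75519757058464, 'dist': array([-0.07397113,  0.        ,  0.        ,  0.        ,  0.        ]), 'hand_eye': array([[ 1.59143796e-03, -9.59781713e-01, -2.80742818e-01,
         7.98723716e+01],
       [ 9.99998716e-01,  1.58059142e-03,  2.65058141e-04,
         4.39532129e-01],
       [ 1.89341734e-04, -2.80742880e-01,  9.59782996e-01,
        -1.69653156e+02],
       [ 0.00000000e+00,  0.00000000e+00,  0.00000000e+00,
         1.00000000e+00]])}
```

View pics/scene0.png

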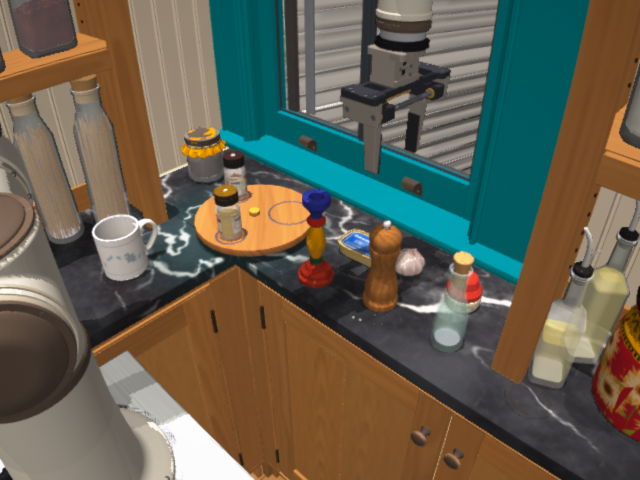

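View pics/side0.png

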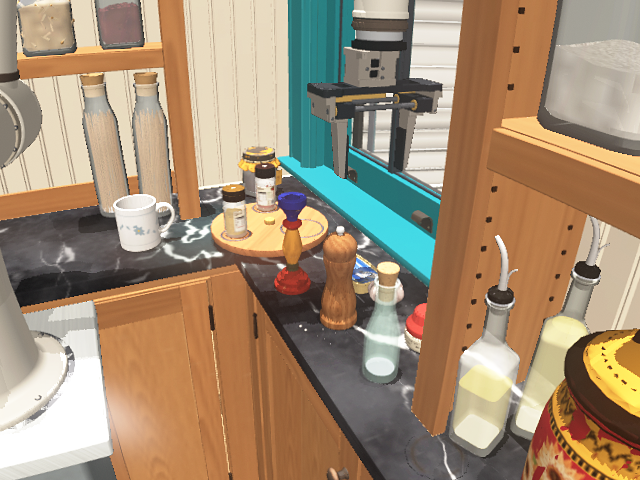

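View pics/wrist0.png

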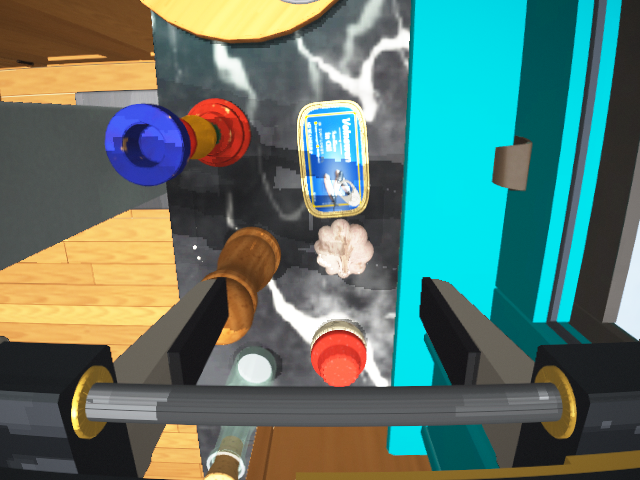

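The three views show the row as candlestick, mill, bottle. In the scene view the mill knob is near (387,225); in the side view it is near (340,230). The large ring is near (290,213) in the scene view and the stud is at (254,211). I'll measure these next with masks and an enlarged crop.

```bash
python3 - <<'E'
from h import *
s=cv2.imread("pics/scene0.png"); d=cv2.imread("pics/side0.png")
cs,cd=cam("scene"),cam("side")
a=cv2.resize(s[175:260,185:335],None,fx=5,fy=3.5,interpolation=cv2.INTER_CUBIC)
b=cv2.resize(d[180:265,200:350],None,fx=5,fy=3.5,interpolation=cv2.INTER_CUBIC)
cv2.imwrite("pics/crop1.png",np.vstack([a,b]))
def blob(im,lo,hi,box,name):
    x0,y0,x1,y1=box; h=cv2.cvtColor(im[y0:y1,x0:x1],cv2.COLOR_BGR2HSV)
    m=cv2.inRange(h,np.array(lo),np.array(hi)); n,l,stt,c=cv2.connectedComponentsWithStats(m)
    i=1+np.argmax(stt[1:,4]); print(name,stt[i]+[x0,y0,0,0,0],c[i]+[x0,y0]); return c[i]+[x0,y0]
# stud yellow
u1=blob(s,(20,160,120),(35,255,255),(240,200,270,225),"stud s"); u2=blob(d,(20,160,120),(35,255,255),(258,212,282,230),"stud d")
print("stud",meet(cs,u1,cd,u2), onplane(cs,u1,38),onplane(cd,u2,38))
# mill wood
m1=blob(s,(5,80,40),(18,255,255),(355,215,412,315),"mill s"); m2=blob(d,(5,80,40),(18,255,255),(315,225,362,335),"mill d")
k1=blob(s,(0,0,110),(179,70,255),(378,216,396,232),"knob s"); k2=blob(d,(0,0,110),(179,70,255),(332,224,350,238),"knob d")
print("mill",meet(cs,m1,cd,m2)); print("knob",meet(cs,k1,cd,k2),onplane(cs,k1,157),onplane(cd,k2,157))
E
```

```text
stud s [249 207  10   7  50] [253.82 209.7 ]Traceback (most recent call last):
  File "<stdin>", line 12, in <module>
  File "<stdin>", line 10, in blob
    return _wrapfunc(a, 'argmax', axis=axis, out=out, **kwds)
    return bound(*args, **kwds)
ValueError: attempt to get argmax of an empty sequence
```

View pics/crop1.png

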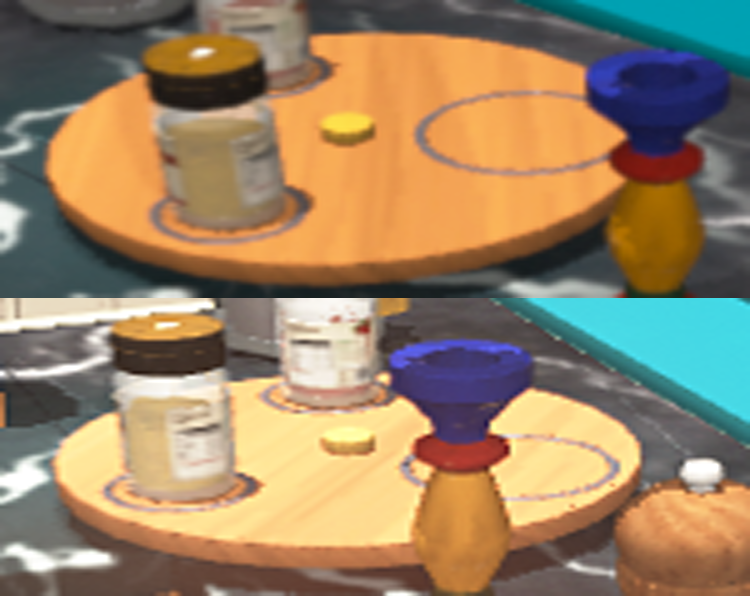

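The crop shows the ring clearly in both views, partly behind the candlestick in each. I'll fit a circle to edge points picked from it.

```bash
python3 - <<'E'
from h import *
from scipy.optimize import least_squares
s=cv2.imread("pics/scene0.png"); d=cv2.imread("pics/side0.png")
cs,cd=cam("scene"),cam("side")
S=np.array([(417,132),(440,105),(480,95),(535,92),(440,155),(470,168),(520,174),(590,165)])/[5,3.5]+[185,175]-[.4,.36]
D=(np.array([(618,467),(600,450),(575,442),(530,437),(405,465),(600,485),(560,496),(512,497)])-[0,297.5])/[5,3.5]+[200,180]-[.4,.36]
for c,P,st in((cs,S,(254,211.4)),(cd,D,(269,220.4))):
    W=np.array([onplane(c,p,30)[:2] for p in P])
    f=least_squares(lambda q:np.hypot(*(W-q[:2]).T)-q[2],[*W.mean(0),41]).x
    g=least_squares(lambda q:np.hypot(*(W-q[:2]).T)-41.2,W.mean(0)).x
    o=onplane(c,st,36)[:2]; print("ring",f,g,"stud",o,"dist",np.hypot(*(g-o)), "ang",np.degrees(np.arctan2(*(g-o)[::-1])))
def blob(im,lo,hi,box,name):
    x0,y0,x1,y1=box; h=cv2.cvtColor(im[y0:y1,x0:x1],cv2.COLOR_BGR2HSV)
    m=cv2.inRange(h,np.array(lo),np.array(hi)); n,l,stt,c=cv2.connectedComponentsWithStats(m)
    i=1+np.argmax(stt[1:,4]); print(name,stt[i]+[x0,y0,0,0,0],c[i]+[x0,y0]); return c[i]+[x0,y0]
m1=blob(s,(4,80,30),(18,255,255),(355,215,412,315),"mill s"); m2=blob(d,(4,80,30),(18,255,255),(315,225,362,335),"mill d")
k1=blob(s,(0,0,100),(179,70,255),(378,216,396,232),"knob s"); k2=blob(d,(0,0,130),(179,60,255),(332,224,350,236),"knob d")
print("mill",meet(cs,m1,cd,m2)); print("knob",meet(cs,k1,cd,k2),onplane(cs,k1,156),onplane(cd,k2,156))
# candle cup top (blue), bottle cork
b1=blob(s,(110,100,40),(130,255,255),(295,185,335,220),"blue s"); b2=blob(d,(110,100,40),(130,255,255),(270,190,312,225),"blue d")
print("candle",meet(cs,b1,cd,b2))
print("bottle cork",meet(cs,(463,263),cd,(387,276)))
# sill edge points in scene
st=get_state(); cw=cam("wrist",{**st,"tcp_pos":np.array([574.4,.1,213.6])})
print("sill edge z0/z30:",[onplane(cw,(405,u),z).round() for u in(50,300) for z in (0,30)])
print("wall/back frame z30",onplane(cw,(535,150),30).round(),onplane(cw,(575,150),30).round())
E
```

```text
ring [555.03535707 216.68673718  43.1658986 ] [553.45745301 217.70470351] stud [501.70404434 262.79056828] dist 68.63782128252899 ang -41.061306968721226
ring [557.05108965 220.10777232  42.02784314] [557.57917947 219.80957821] stud [503.98954058 267.24531753] dist 71.56814068907062 ang -41.5141695875294
mill s [ 362  224   41   89 2607] [382.49673955 269.38588416]
mill d [ 315  227   42  103 3186] [337.85750157 280.23509102]
knob s [383 220   8   9  60] [386.5 223.8]
knob d [336 226   9  10  67] [339.95522388 229.86567164]
mill (array([495.07713143, -56.8054365 ,  74.39547067]), np.float64(3.8463328108490735))
knob (array([497.36228304, -54.6044121 , 156.31077753]), np.float64(0.6851635695057673)) [497.2078848  -54.62316585 156.        ] [498.13857887 -53.45860936 156.        ]
blue s [302 189  29  30 600] [316.11666667 201.44833333]
blue d [278 192  28  18 435] [291.61149425 200.37241379]
candle (array([470.95954954,  62.49006252, 159.31742568]), np.float64(4.424159897066873))
bottle cork (array([ 493.86339908, -185.83213112,  154.79934266]), np.float64(1.3234574573372002))
sill edge z0/z30: [array([649., 145.,   0.]), array([643., 140.,  30.]), array([ 662., -103.,    0.]), array([655., -88.,  30.])]
wall/back frame z30 [766.  59.  30.] [804.  60.  30.]
```

{"name": "play_rows", "arguments": {"hand": [1, 1, 1, 1, 1, 1, 1, 1, 1, 1], "translation": [[-4, -6, 0], [-8, -11, 0], [-10, -15, 0], [-10, -15, 0], [-10, -14, 0], [-8, -11, 0], [-5, -6, 0], [0, 0, 0], [0, 0, 0], [0, 0, 0]], "roll": [0, 0, 0, 0, 0, 0, 0, 0, 0, 0]}}

```text
time: 0.98
tcp_pos: [497.4, -54.8, 214.7]
ee_rot: [0.707, 0.707, 0.0, 0.0]
ft_force: [0.2, -0.0, 0.5]
width: 91.8
grasp_force: 0.0
```

```bash
python3 - <<'E'
from h import *
st=get_state(); im=get_image("wrist"); cv2.imwrite("pics/w1.png",im[:,:,::-1]); c=cam("wrist",st)
print(st["time"],st["tcp_pos"],st["ee_rot"])
print("expected knob",proj(c,[[497.3,-54.5,156]]))
E
```

```text
0.9833 [497.362897   -54.83236789 214.67326304] [7.07063481e-01 7.07150047e-01 1.88141822e-04 9.93215544e-05]
expected knob [[322.477729   256.65354099]]
```

View pics/w1.png

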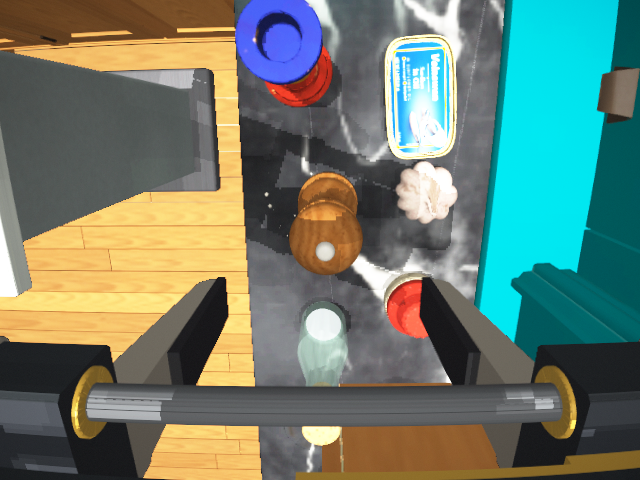

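The wrist view shows the knob at (325,251), versus (322.5,256.7) expected, so the mill is about 1 mm further in x and 3 mm in y, near (498.5,-52). I'll correct, descend and grip.

{"name": "play_rows", "arguments": {"hand": [1, 1, 1, 1, 1, 1, 1, 1, 1, 1, 1, 1, 0, 0, 0, 0, 0, 0, 0, 0], "translation": [[2.7, 1.2, 0], [0, 0, 6], [0, 0, 12], [0, 0, 14], [0, 0, 14], [0, 0, 14], [0, 0, 14], [0, 0, 12], [0, 0, 10], [0, 0, 6], [0, 0, 0], [0, 0, 0], [0, 0, 0], [0, 0, 0], [0, 0, 0], [0, 0, 0], [0, 0, 0], [0, 0, 0], [0, 0, 0], [0, 0, 0]], "roll": [0, 0, 0, 0, 0, 0, 0, 0, 0, 0, 0, 0, 0, 0, 0, 0, 0, 0, 0, 0], "squeeze": 20}}

```text
time: 2.7
tcp_pos: [498.3, -52.3, 112.7]
ee_rot: [0.707, 0.707, 0.0, 0.0]
ft_force: [-0.1, 0.4, 1.0]
width: 47.1
grasp_force: 20.0
```

{"name": "play_rows", "arguments": {"hand": [0, 0, 0, 0, 0, 0, 0, 0, 0, 0, 0, 0, 0, 0, 0, 0], "translation": [[0, 0, -4], [0, 0, -8], [0, 0, -13], [0, 0, -16], [0, 0, -18], [0, 0, -18], [0, 0, -18], [0, 0, -18], [0, 0, -18], [0, 0, -18], [0, 0, -16], [0, 0, -13], [0, 0, -8], [0, 0, -4], [0, 0, 0], [0, 0, 0]], "roll": [0, 0, 0, 0, 0, 0, 0, 0, 0, 0, 0, 0, 0, 0, 0, 0]}}

```text
time: 4.03
tcp_pos: [497.9, -52.2, 302.0]
ee_rot: [0.707, 0.707, -0.0, -0.0]
ft_force: [0.4, 0.4, -2.4]
width: 47.1
grasp_force: 20.0
```

```bash
python3 - <<'E'
from h import *
st=get_state(); print(st["time"],st["tcp_pos"],st["ft_force"],st["width"])
P=np.array(st["tcp_pos"]); w=get_image("wrist");s=get_image("scene");d=get_image("side")
c=cam("wrist",st); print("wrist expect knob/foot axis",proj(c,[P+[0,0,43],P-[0,0,113]]))
for n in("scene","side"): print(n,proj(cam(n),[P+[0,0,43],P-[0,0,113]]))
o=np.zeros((480,800,3),np.uint8); o[:,:]=0
o[:,:400]=w[:,120:520]; q=proj(cam("scene"),[P-[0,0,40]])[0].astype(int); r=proj(cam("side"),[P-[0,0,40]])[0].astype(int)
x0,y0=q-[100,120];x1,y1=r-[100,120]; y0=max(y0,0);y1=max(y1,0)
a=s[y0:y0+240,x0:x0+200]; b=d[y1:y1+240,x1:x1+200]
o[:240,400:600]=a; o[:240,600:800]=b
print("offs",x0,y0,x1,y1); cv2.imwrite("pics/lift.png",o[:,:,::-1]); cv2.imwrite("pics/lw.png",w[:,:,::-1])
E
```

```text
4.0333 [497.88697847 -52.235033   301.9925951 ] [ 0.36500982  0.36988691 -2.42616473] 47.119075410147175
wrist expect knob/foot axis [[321.88070858 348.06598684]
 [322.93164718 233.20459895]]
scene [[395.74537161  99.68568579]
 [387.14872821 203.95325949]]
side [[344.22661627  92.50504004]
 [340.19297713 207.83505488]]
offs 291 38 242 36
```

View pics/lift.png

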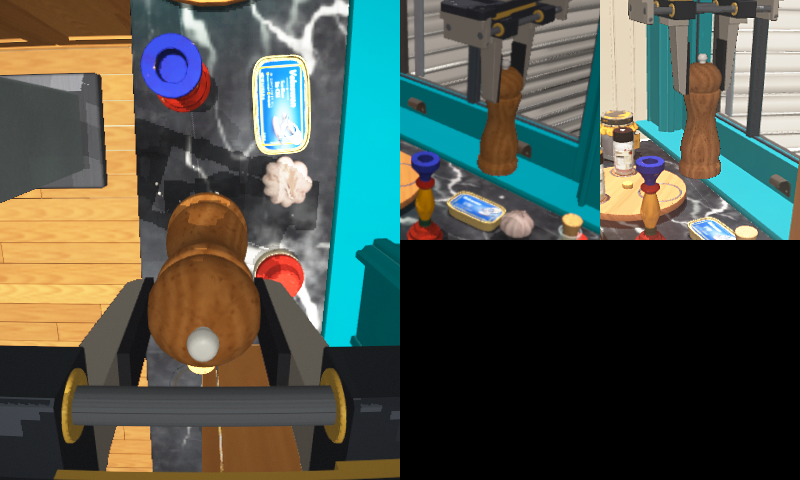

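The mill is held upright and centred: knob at (323,345) versus (322,348) expected, and the foot matches in both other views. Next I'll go partway towards the ring, high above the candlestick, and look at the ring from the wrist.

{"name": "play_rows", "arguments": {"hand": [0, 0, 0, 0, 0, 0, 0, 0, 0, 0, 0, 0, 0, 0, 0, 0, 0, 0], "translation": [[4, 1, 0], [8, 2, 0], [12, 2, 0], [14, 2, 0], [14, 3, 0], [14, 3, 0], [14, 3, 0], [14, 3, 0], [14, 3, 0], [14, 3, 0], [14, 3, 0], [12, 2, 0], [10, 1, 0], [7, 1, 0], [5, 0, 0], [2, 0, 0], [0, 0, 0], [0, 0, 0]], "roll": [0, 0, 0, 0, 0, 0, 0, 0, 0, 0, 0, 0, 0, 0, 0, 0, 0, 0]}}

```text
time: 5.68
tcp_pos: [530.2, 119.4, 302.6]
ee_rot: [0.707, 0.707, -0.0, 0.0]
ft_force: [0.4, -0.6, -2.1]
width: 47.3
grasp_force: 20.0
```

```bash
python3 - <<'E'
from h import *
st=get_state(); im=get_image("wrist"); cv2.imwrite("pics/w2.png",im[:,:,::-1]); c=cam("wrist",st)
print(st["time"],st["tcp_pos"])
print("expected ring, stud",proj(c,[[555.5,218.5,30],[503,265,40]]))
E
```

```text
5.6833 [530.15436516 119.35767054 302.6350895 ]
expected ring, stud [[346.65780863 104.30511412]
 [296.72751297  57.01378598]]
```

View pics/w2.png

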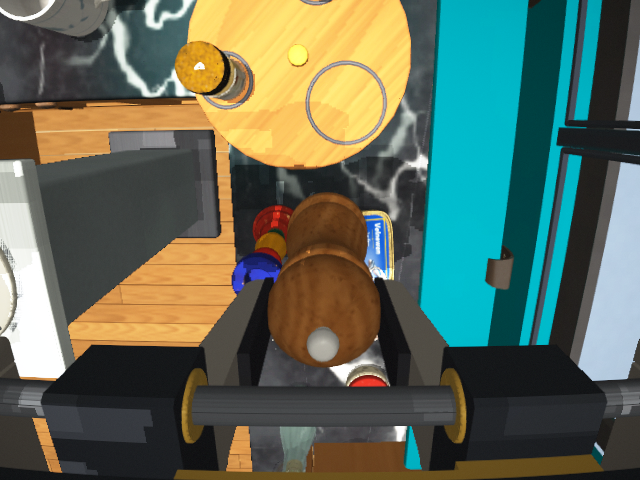

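The full ring is visible, centred near (346,103) with extents 306–386 by 61–145; the stud is at (298,56). I'll fit it by mask.

```bash
python3 - <<'E'
from h import *
from scipy.optimize import least_squares
im=cv2.imread("pics/w2.png"); st=get_state(); c=cam("wrist",st); print(st["tcp_pos"])
h=cv2.cvtColor(im,cv2.COLOR_BGR2HSV); m=cv2.inRange(h,np.array((0,0,40)),np.array((179,105,200)))
yy,xx=np.nonzero(m); r=np.hypot(xx-346,yy-103); k=(r>33)&(r<47)
W=np.array([onplane(c,(x,y),30)[:2] for x,y in zip(xx[k],yy[k])])
f=least_squares(lambda q:np.hypot(*(W-q[:2]).T)-q[2],[555,218,41],loss="soft_l1").x
yl=cv2.inRange(h,np.array((24,170,120)),np.array((33,255,255)))[40:75,285:312]; s=np.array(np.nonzero(yl)).mean(1)[::-1]+[285,40]
o=onplane(c,s,40)[:2]; o=onplane(c,(298,55.5),40)[:2] if not np.isfinite(o).all() else o
v=f[:2]-o; print(k.sum(),f,s,o,np.hypot(*v),np.degrees(np.arctan2(v[1],v[0])))
E
```

```text
[530.19733753 119.2317049  302.62712002]
929 [554.78686983 219.32985336  41.91537954] [296.05  55.2 ] [502.41793005 266.6587838 ] 70.587063331936 -42.10599989774059
```

{"name": "play_rows", "arguments": {"hand": [0, 0, 0, 0, 0, 0, 0, 0, 0, 0, 0, 0, 0, 0, 0, 0, 0, 0, 0, 0], "translation": [[4, 1, 0], [8, 2, 0], [12, 3, 0], [15, 4, 0], [15, 4, 0], [15, 4, 0], [12, 3, 0], [9, 2, 0], [6, 1, 0], [3.2, 0.3, 0], [0, 0, 0], [0, 0, 0], [0, 0, 0], [0, 0, 0], [0, 0, 0], [0, 0, 0], [0, 0, 0], [0, 0, 0], [0, 0, 0], [0, 0, 0]], "roll": [0, 0, 0, 0, 0, 0, 0, 0, 0, 0, 3, 5, 6, 6, 6, 6, 5, 3, 2, 0]}}

```text
time: 7.4
tcp_pos: [554.5, 218.5, 302.7]
ee_rot: [0.914, 0.406, -0.0, 0.0]
ft_force: [0.9, 0.1, -1.2]
width: 47.1
grasp_force: 20.0
```

{"name": "play_rows", "arguments": {"hand": [0, 0, 0, 0, 0, 0, 0, 0, 0, 0, 0, 0, 0, 0, 0, 0, 0, 0, 0, 0], "translation": [[0, 0, 3], [0, 0, 7], [0, 0, 10], [0, 0, 12], [0, 0, 14], [0, 0, 14], [0, 0, 14], [0, 0, 14], [0, 0, 13], [0, 0, 12], [0, 0, 10], [0, 0, 8], [0, 0, 6], [0, 0, 5], [0, 0, 4], [0, 0, 3], [0, 0, 1], [0, 0, 0], [0, 0, 0], [0, 0, 0]], "roll": [0, 0, 0, 0, 0, 0, 0, 0, 0, 0, 0, 0, 0, 0, 0, 0, 0, 0, 0, 0]}}

```text
time: 9.07
tcp_pos: [554.8, 218.9, 153.1]
ee_rot: [0.914, 0.407, 0.0, 0.0]
ft_force: [0.9, -0.3, -0.8]
width: 47.1
grasp_force: 20.0
```

```bash
python3 - <<'E'
from h import *
st=get_state(); P=np.array(st["tcp_pos"]); print(st["time"],P,st["ft_force"],R.from_quat(st["ee_rot"]).as_matrix()[:,:2].round(3))
s=get_image("scene");d=get_image("side")
for n in("scene","side"): print(n,"foot c, ring c",proj(cam(n),[P-[0,0,112.7],[554.8,219.3,30]]))
a=cv2.resize(s[90:240,190:390],None,fx=2,fy=2);b=cv2.resize(d[90:240,200:400],None,fx=2,fy=2)
a=cv2.resize(s[100:250,220:350],(400,462),interpolation=2);b=cv2.resize(d[110:260,235:365],(400,462),interpolation=2)
cv2.imwrite("pics/near.png",np.hstack([a,b])[:,:,::-1])
E
```

```text
9.0667 [554.80774408 218.93512068 153.07820582] [ 0.91021183 -0.33722594 -0.79873982] [[ 0.669  0.743]
 [ 0.743 -0.669]
 [ 0.001  0.001]]
scene foot c, ring c [[288.84509042 207.06134582]
 [288.91129199 211.42934716]]
side foot c, ring c [[301.25705176 223.48671894]
 [301.18611997 228.13675672]]
```

View pics/near.png

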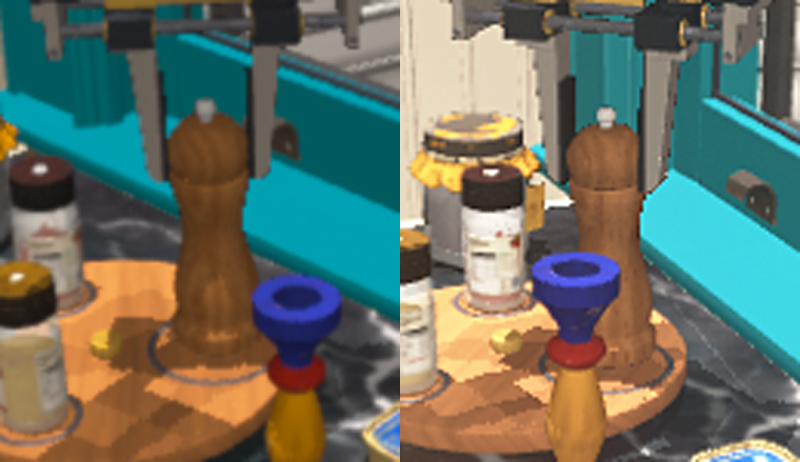

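The mill hangs upright about 10 mm above the ring, centred in both views. I'll lower it slowly and watch the force.

{"name": "play_rows", "arguments": {"hand": [0, 0, 0, 0, 0, 0, 0, 0, 0, 0, 0, 0], "translation": [[0, 0, 1.5], [0, 0, 2], [0, 0, 2], [0, 0, 1.5], [0, 0, 1], [0, 0, 0.5], [0, 0, 0.5], [0, 0, 0.5], [0, 0, 0], [0, 0, 0], [0, 0, 0], [0, 0, 0]], "roll": [0, 0, 0, 0, 0, 0, 0, 0, 0, 0, 0, 0]}}

```text
time: 10.17
tcp_pos: [554.5, 218.9, 143.2]
ee_rot: [0.914, 0.407, 0.0, 0.0]
ft_force: [0.5, -0.1, -1.7]
width: 47.0
grasp_force: 20.0
```

{"name": "play_rows", "arguments": {"hand": [0, 0, 0, 0, 0, 0], "translation": [[0, 0, 0.3], [0, 0, 0.3], [0, 0, 0.2], [0, 0, 0], [0, 0, 0], [0, 0, 0]], "roll": [0, 0, 0, 0, 0, 0]}}

```text
time: 10.67
tcp_pos: [554.7, 219.0, 142.7]
ee_rot: [0.914, 0.407, 0.0, 0.0]
ft_force: [-0.6, 0.1, 1.6]
width: 47.3
grasp_force: 20.0
```

{"name": "play_rows", "arguments": {"hand": [0, 0, 0, 0], "translation": [[0, 0, 0.2], [0, 0, 0.2], [0, 0, 0], [0, 0, 0]], "roll": [0, 0, 0, 0]}}

```text
time: 11.0
tcp_pos: [554.9, 219.1, 142.7]
ee_rot: [0.914, 0.407, 0.001, 0.0]
ft_force: [-1.1, 1.0, 5.6]
width: 46.7
grasp_force: 20.0
```

The force reads 5.6 N upward, so the foot is on the top. I'll ease off, soften the grip, then open gradually.

{"name": "play_rows", "arguments": {"hand": [0, 0, 0, 0], "translation": [[0, 0, -0.3], [0, 0, 0], [0, 0, 0], [0, 0, 0]], "roll": [0, 0, 0, 0], "squeeze": 3}}

```text
time: 11.33
tcp_pos: [554.8, 218.9, 142.5]
ee_rot: [0.914, 0.407, 0.0, 0.0]
ft_force: [0.1, 0.6, 3.5]
width: 48.1
grasp_force: 3.1
```

{"name": "play_rows", "arguments": {"hand": [0.5, 0.51, 0.52, 0.53, 0.54, 0.55, 0.57, 0.59, 0.62, 0.66, 0.7, 0.75, 0.8, 0.86, 0.92, 1, 1, 1, 1], "translation": [[0, 0, 0], [0, 0, 0], [0, 0, 0], [0, 0, 0], [0, 0, 0], [0, 0, 0], [0, 0, 0], [0, 0, 0], [0, 0, 0], [0, 0, 0], [0, 0, 0], [0, 0, 0], [0, 0, 0], [0, 0, 0], [0, 0, 0], [0, 0, 0], [0, 0, 0], [0, 0, 0], [0, 0, 0]], "roll": [0, 0, 0, 0, 0, 0, 0, 0, 0, 0, 0, 0, 0, 0, 0, 0, 0, 0, 0]}}

```text
time: 12.92
tcp_pos: [554.5, 218.9, 142.2]
ee_rot: [0.914, 0.407, -0.0, -0.0]
ft_force: [-0.7, -0.4, 0.0]
width: 91.8
grasp_force: 0.0
```

{"name": "play_rows", "arguments": {"hand": [1, 1, 1, 1, 1, 1, 1, 1, 1, 1, 1, 1, 1, 1, 1, 1], "translation": [[0, 0, -2], [0, 0, -4], [0, 0, -7], [0, 0, -10], [0, 0, -12], [0, 0, -14], [0, 0, -15], [0, 0, -15], [0, 0, -15], [0, 0, -14], [0, 0, -12], [0, 0, -10], [0, 0, -6], [0, 0, -4], [0, 0, 0], [0, 0, 0]], "roll": [0, 0, 0, 0, 0, 0, 0, 0, 0, 0, 0, 0, 0, 0, 0, 0]}}

```text
time: 14.25
tcp_pos: [554.3, 218.9, 281.7]
ee_rot: [0.914, 0.407, -0.0, -0.0]
ft_force: [-0.7, 0.1, -0.4]
width: 92.0
grasp_force: 0.0
```

```bash
python3 - <<'E'
from h import *
st=get_state(); print(st["time"],st["tcp_pos"],st["width"])
s=get_image("scene");d=get_image("side")
for n in("scene","side"): print(n,"knob expected",proj(cam(n),[[554.8,219.3,186]]))
a=cv2.resize(s[120:270,190:320],(400,462),interpolation=2);b=cv2.resize(d[120:270,205:335],(400,462),interpolation=2)
cv2.imwrite("pics/end.png",np.hstack([a,b])[:,:,::-1])
E
```

```text
14.25 [554.27704538 218.85096993 281.71600268] 92.03531350064588
scene knob expected [[285.76490728 138.97151719]]
side knob expected [[301.15833386 152.48851562]]
```

View pics/end.png

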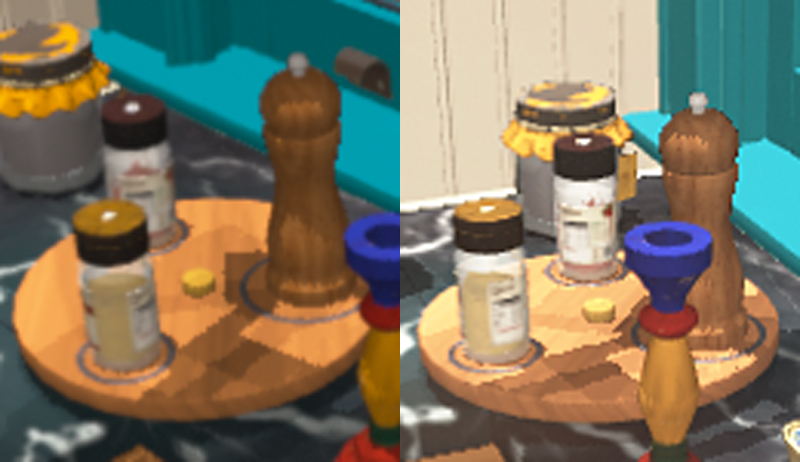

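The mill stands upright in the ring: scene knob at (286.5,141) versus (286,139) expected. The susan looks unturned, so I'm handing in.

```bash
python3 -c "
from rig import *
print(job_done())"
```

```text
the job is handed in; nothing more can be done
None
```

The pepper mill stands upright and centred in the large ring, set down gently with no visible turn of the lazy susan. I handed the job in at about 14 s, with the gripper clear; no verdict was returned.

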